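Set the stop dial and lock it

ROBOT

A 7-joint arm with a two-finger parallel gripper is mounted at the origin on a cart in front of the work surface, level with it; the furniture and walls round the work are solid. World frame = base frame: x ahead of the robot, y to its left, z up, the work surface at z = 0. Lengths are in m, angles in degrees, forces in N, time in s.
With the tool pointing down it reaches from about 0.4 to 0.85 m from the base axis. Payload 6.9 kg.
Tool frame: the origin (TCP) lies between the finger pads; the fingertips stand 22 mm ahead of it and the grasp point (between the pads) lies 3 mm ahead of it (bot.nose_length is the distance from the TCP to the fingertips, in m); z points along the fingers, y is the direction in which the jaws open and shut (so a half turn about z gives the same grasp; the last joint's range is limited). The gripper opens to 85 mm and grips with 20 to 120 N. Pads are 22 mm wide; open, the fingers measure 114 mm over their backs; the gripper's body (76 mm by 85 mm) begins 54 mm behind the grasp point. The pads swing forward as they close: fully open they stand 13 mm farther back than shut.
Start: joints at [81.274, 29.078, -13.613, 85.955, 7.202, 65.827, -8.869], TCP at [0.159, -0.604, 0.253] pointing down, gripper open.
Joint ranges: [-176.47, 176.47], [-13.61, 117.27], [-81.72, 77.17], [0.22, 143.17], [-87.28, 267.28], [10, 112.55], [-165.47, 165.47]. Speed limits (degrees/s): [136.94, 136.94, 180, 180, 180, 180, 180].

INTERFACE

Orientations are given as a 3x3 rotation matrix whose columns are the frame's x, y, z axes.
In Python, from bench import bot gives the robot as it stands. The module is installed in compiled form; this text tells all that it offers. Calls block until the motion is done:
- bot.move_ptp(position, orientation): joint-space move of the TCP to a pose.
- bot.move_linear(position, rotation=None, speed=0.15): straight line of the TCP; rotation=None keeps the orientation; speed is the mean speed in m/s.
- bot.set_joints(angles): joint-space move.
- bot.move_gripper(opening, f_grip=None): finger opening in m; f_grip is the grip in N (None keeps the last); returns when the fingers have stopped.
- bot.hold(seconds).
- bot.ik(position, orientation): joint angles nearest the present ones, or None.
- bot.capture(name): name is "scene" or "top" or "wrist"; returns the picture (400x640x3 uint8, red, green, blue); there is no depth.
- bot.camera_params(name): a dict with "intrinsics" (3x3 intrinsics, pixels), "k1" (the pictures are not rectified: a ray, as slopes to the right and down, at radius r is drawn at 1 + k1 r^2 times it, then the intrinsics apply), "origin" and "rotation" of the camera in the world; the wrist camera has in their place "tool_from_camera" (4x4, takes a point from camera to tool coordinates, whose origin is the TCP and whose axes are the flange's). Camera axes: x right, y up, looking along -z (the intrinsics and any distortion apply to the point x, -y, -z); pixel columns grow to the right and rows downward; lengths in m; the calibration is good to about 2 mm. A picture is of the moment at which its call begins: read the wrist's pose just before it. camera_params takes no time and is no camera call.
A pose or a line that the arm cannot do raises bot.IKError and nothing moves.
- bot.hand_in(): hands the job in, once; it reports no verdict.
Readings, each from a call of its own:
- bot.current_time_s(): time.
- bot.current_joints(): joint angles.
- bot.current_qvel(): joint speeds.
- bot.current_joint_torque(): joint torques, N m.
- bot.current_tcp_pos(): TCP position.
- bot.current_tool_rot(): TCP orientation.
- bot.current_ft_force(): force on the tool from outside, world axes, zero at the start.
- bot.current_ft_torque(): the same for the moment, N m.
- bot.current_grip_width(): finger opening in m.
Only numpy, scipy, OpenCV 4.12 (cv2) and the standard library are available. Lean on these libraries where they do the work, as an engineer would, in place of code of your own. Each camera call takes 0.05 s, during which the arm holds its last target. There are 200 camera calls.

TASK

On the grey setting head, turn the black knob until its pointer stands exactly at the red tab on the dial. Then swing the lock lever (orange handle) clockwise until the lock ring nips up, and lean on the handle with about 15 N to tighten it firmly - never much over 20 N - leaving the knob at its setting. Do not disturb the things lying round the head.

Things in the scene. Friction and masses are not known exactly. Their poses are not given: they have to be found in the camera images.
- setting_head: Grey setting head fixed to the table, 185 x 130 mm base 12 mm thick (x -75 to +110 mm), 112 mm lifting post at its back. Origin: on the table, 85 mm straight below the dial centre; x points level from its front (robot side) to its back, y left, z up. The dial axis runs from the dial centre along (-0.574, 0, 0.819) of this frame: it leans 35 degrees to the front. All turning is about it.
- knob_grip (a point): Point inside the black knob, on the dial axis, 55 mm out from the dial centre. Round grip 50 mm across, 33 to 74 mm out (its free end), on a 58 mm skirt (29 to 33 mm out). White dial plate: 80 mm across, ends 26 mm out. Frame: z along the dial axis outwards, x to the knob's pointer. Knob friction 0.12 N m; it stays where it is left.
- knob_pointer (a point): Tip of the knob's small black pointer (a white line on the knob's end face shows the same direction): 36 mm from the dial axis, 30 mm out along it.
- index_mark (a point): Point just over the red tab on the white dial: 36 mm from the axis, 30 mm out along it, so it coincides with knob_pointer when the knob is set. The tab stands near the top (far side) of the dial, elsewhere each time; it is stiff, 28 mm out along the axis, and not to be moved.
- stop_knob (a joint): Angle of the knob (rad), growing clockwise seen down on the dial; 0 when the pointer stands straight up the slope. End stops at -3.3 and +3.3; it starts at -2.9 to -1.9, the tab stands at -0.1 to 0.7, so turn clockwise, by 1.8 to 3.6 rad.
- lever_post (a point): Point on the centre line of the orange lever handle, 90 mm from the dial axis, 40 mm out along it. Handle: round post 16 mm across, parallel to the axis, 16 to 54 mm out, free end outwards, on a flat lever (14 mm wide, 10 to 18 mm out) of the dark steel lock ring (88 mm across) under the dial plate. Frame z: the dial axis. The lever stands left of the dial.
- clamp_sleeve (a joint): How far the lock ring is wound up past its nip (rad): 0 while loose. The lever turns clockwise (seen down on the dial) against 5 N at its handle; it starts 0.7 to 1.1 rad before the nip, which differs each time: lever 0 to 30 deg left of straight up the slope. From there force at the handle climbs: 9 N at 0.02, 15 N at 0.06, 24 N at 0.12. Let go, it springs back to about 0.035 and holds.
- loupe: Black eye loupe, 38 mm across and 32 mm tall, standing to the right of the setting head. Origin: centre of its underside.
- pliers_0: Small flat-nose pliers with teal handles, 128 mm long, lying in front of the setting head. Origin: near its middle, on the table.
- caliper: Digital caliper, 193 mm long, 14 mm thick, lying flat to the left. Origin: near its middle, on the table.
- slip_pad: Pad of paper slips, 102 x 70 x 11 mm, lying far left. Origin: centre of its underside.
- bottle_1: Small brown dropper bottle, 102 mm tall, 33 mm across, standing at the far right. Origin: centre of its underside.
Not all that is in view belongs to the job. There is more than one size of the setting_head; the job needs the larger.

How it is judged:
By the outcome, as a careful person would: the job done as asked, in the order asked, and still so for the second after the job is handed in, with the robot touching nothing.
It also fails if it takes over 72 s, if anything falls off the work surface, if the arm or the gripper's body presses on something with over 40 N, if the wrist force passes 120 N, or if a joint passes its speed limit or range.

## Working session

There is one attempt and no reset: what is moved stays moved. The work goes in short steps, each a Python script; the robot and the scene stay as the last script left them, time stands still between calls to the robot, and variables do not carry over. Pictures are saved under pics/ and viewed, about 8 in all and at most 12, crops included, and the job is handed in when it is done.

```bash
mkdir -p pics
python3 - <<'E'
from bench import bot
import cv2,numpy as np
a=bot.capture("scene");b=bot.capture("top")
cv2.imwrite("pics/s.png",a[...,::-1]);cv2.imwrite("pics/t.png",b[...,::-1])
for n in("scene","top","wrist"):
  print(n,bot.camera_params(n))
print(bot.current_time_s())
E
```

```text
scene {'intrinsics': array([[480.59716803,   0.        , 316.01248079],
       [  0.        , 480.59716803, 198.23414816],
       [  0.        ,   0.        ,   1.        ]]), 'k1': -0.13749694203209695, 'origin': array([-0.39678   ,  1.00661376,  0.85046928]), 'rotation': array([[-0.74831434,  0.29437457, -0.5944487 ],
       [-0.66283908, -0.36679734,  0.65276647],
       [-0.02588435,  0.88249834,  0.46960268]])}
top {'intrinsics': array([[402.31374331,   0.        , 321.13339216],
       [  0.        , 402.31374331, 200.38003559],
       [  0.        ,   0.        ,   1.        ]]), 'k1': 0.021651534581244587, 'origin': array([ 0.31835751, -0.0216817 ,  1.34086496]), 'rotation': array([[ 9.63422826e-03,  9.82850441e-01, -1.84152631e-01],
       [-9.99952633e-01,  9.72424472e-03, -4.14295978e-04],
       [ 1.38355426e-03,  1.84147899e-01,  9.82897572e-01]])}
wrist {'intrinsics': array([[277.4678354 ,   0.        , 320.38809659],
       [  0.        , 277.4678354 , 201.03494237],
       [  0.        ,   0.        ,   1.        ]]), 'k1': -0.005437406490135358, 'tool_from_camera': array([[-1.56108247e-05,  9.58536390e-01,  2.84970154e-01,
         7.23622438e-02],
       [ 9.99999997e-01, -6.35435916e-06,  7.61543231e-05,
         5.20175603e-04],
       [ 7.48074926e-05,  2.84970154e-01, -9.58536387e-01,
        -1.19980278e-01],
       [ 0.00000000e+00,  0.00000000e+00,  0.00000000e+00,
         1.00000000e+00]])}
0.1
```

View pics/s.png

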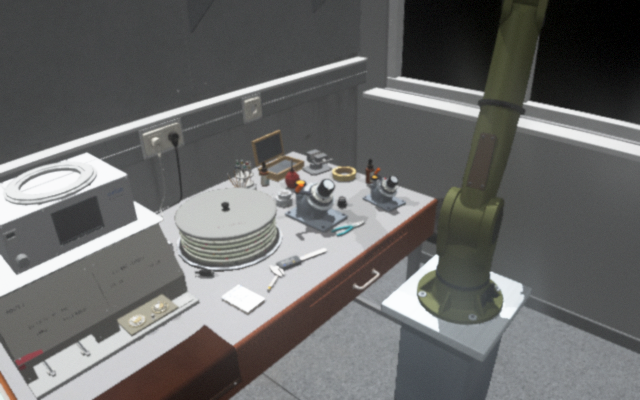

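View pics/t.png

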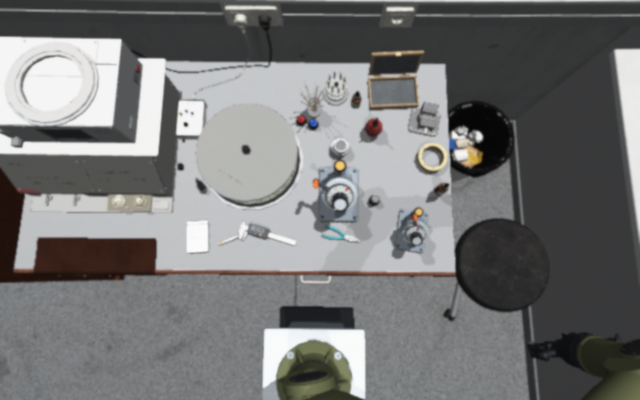

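```bash
cat > h.py <<'E'
import numpy as np,cv2
from bench import bot
def cam(n):
    p=bot.camera_params(n)
    if n=="wrist":
        T=p["tool_from_camera"];R=np.array(bot.current_tool_rot());o=np.array(bot.current_tcp_pos())
        return dict(K=p["intrinsics"],k=p["k1"],R=R@T[:3,:3],o=o+R@T[:3,3])
    return dict(K=p["intrinsics"],k=p["k1"],R=p["rotation"],o=p["origin"])
def proj(c,P):
    q=(np.atleast_2d(P)-c["o"])@c["R"]
    s=np.c_[q[:,0]/-q[:,2],-q[:,1]/-q[:,2]]
    s=s*(1+c["k"]*(s**2).sum(1,keepdims=True))
    return s*[c["K"][0,0],c["K"][1,1]]+c["K"][:2,2]
def ray(c,uv):
    D=np.array([c["k"],0,0,0,0.])
    s=cv2.undistortPoints(np.array([[uv]],float),c["K"],D)[0,0]
    return c["R"]@np.array([s[0],-s[1],-1])
def onz(c,uv,z):
    d=ray(c,uv);return c["o"]+d*(z-c["o"][2])/d[2]
E
python3 - <<'E'
from h import *
b=cv2.imread("pics/t.png");s=cv2.imread("pics/s.png")
A=cv2.resize(b[150:235,295:395],None,fx=6,fy=6,interpolation=3)
cv2.imwrite("pics/tc.png",A)
c=cam("top")
for uv in[(340,203),(340,195)]: print(onz(c,uv,.0),onz(c,uv,.13))
E
```

```text
[ 0.56118269 -0.08509791  0.        ] [ 0.53764022 -0.07894956  0.13      ]
[ 0.5888188  -0.08507012  0.        ] [ 0.56259694 -0.07892446  0.13      ]
```

View pics/tc.png

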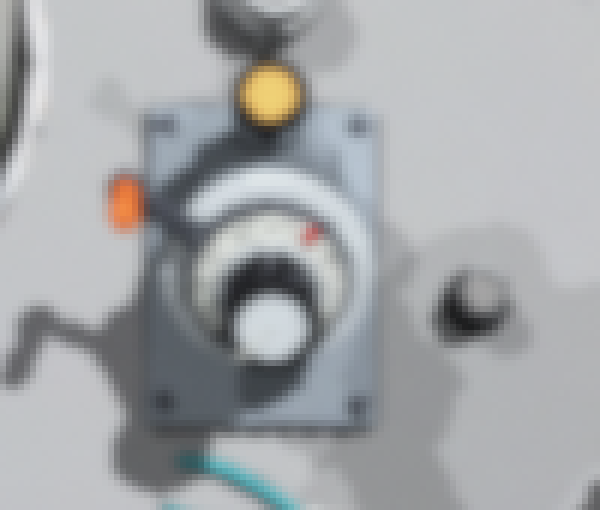

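```bash
cat >> h.py <<'E'
AX=np.array([-.574,0,.819]);AX/=np.linalg.norm(AX)
def Rz(a):
    c,s=np.cos(a),np.sin(a);return np.array([[c,-s,0],[s,c,0],[0,0,1.]])
UP0=np.array([AX[2],0,-AX[0]])
def frame(yaw):
    Y=Rz(yaw);return Y@UP0,Y@AX   # up-slope dir, axis
def tool(yaw,phi):
    """tool z=-axis; tool x at clockwise angle phi from up-slope"""
    u,a=frame(yaw);z=-a;r=np.cross(z,u)   # r = clockwise side (right)
    x=np.cos(phi)*u+np.sin(phi)*r
    return np.c_[x,np.cross(z,x),z]
E
python3 - <<'E'
from h import *
c=cam("top")
px=[(319.2,167.5),(358.3,167.5),(319.2,221.3),(358.3,221.3)]
P=[onz(c,p,.012) for p in px]; print(np.round(P,4))
print(onz(c,(339.7,165.8),.112))
O=np.mean(P,axis=0)-[.0175,0,.012];print(O)
D=O+[0,0,.085]
for out in(.062,.14):
  for ph in range(-180,180,30):
    q=bot.ik(D+AX*out,tool(0,np.radians(ph)));print(out,ph,None if q is None else np.round(q,0))
E
```

```text
[[ 0.6814 -0.0134  0.012 ]
 [ 0.6827 -0.1468  0.012 ]
 [ 0.4964 -0.0154  0.012 ]
 [ 0.4977 -0.1455  0.012 ]]
[ 0.66027441 -0.07872482  0.112     ]
[ 5.72073632e-01 -8.02763780e-02  1.04083409e-17]
0.062 -180 [ 54.  38. -70. 138. 111.  37. -12.]
0.062 -150 [ 54.  38. -70. 138. 111.  37. -42.]
0.062 -120 [ 54.  38. -70. 138. 111.  37. -72.]
0.062 -90 [  54.   38.  -70.  138.  111.   37. -102.]
0.062 -60 [  54.   38.  -70.  138.  111.   37. -132.]
0.062 -30 [  54.   38.  -70.  138.  111.   37. -162.]
0.062 0 [ 35.  26. -36. 138. 143.  19. 136.]
0.062 30 [ 42.  29. -47. 138. 129.  23. 120.]
0.062 60 [ 49.  33. -59. 138. 119.  29. 100.]
0.062 90 [ 54.  38. -70. 138. 111.  37.  78.]
0.062 120 [ 54.  38. -70. 138. 111.  37.  48.]
0.062 150 [ 54.  38. -70. 138. 111.  37.  18.]
0.14 -180 [ 63.  22. -70. 138. 100.  21.  -3.]
0.14 -150 [ 63.  22. -70. 138. 100.  21. -33.]
0.14 -120 [ 63.  22. -70. 138. 100.  21. -63.]
0.14 -90 [ 63.  22. -70. 138. 100.  21. -93.]
0.14 -60 [  63.   22.  -70.  138.  100.   21. -123.]
0.14 -30 [  63.   22.  -70.  138.  100.   21. -153.]
0.14 0 [  3.  12.   9. 139. 238.  10.  41.]
0.14 30 [ 56.  18. -59. 138. 107.  14. 141.]
0.14 60 [ 56.  18. -59. 138. 107.  14. 111.]
0.14 90 [ 63.  22. -70. 138. 100.  21.  87.]
0.14 120 [ 63.  22. -70. 138. 100.  21.  57.]
0.14 150 [ 63.  22. -70. 138. 100.  21.  27.]
```

Run:
```python
from h import *
O=np.array([.572,-.0803,0]);D=O+[0,0,.085]
bot.move_ptp([.38,-.25,.36],tool(0,np.radians(90)))
print(bot.current_time_s(),np.round(bot.current_joints(),1))
q=np.array(bot.ik(D+AX*.16,tool(0,np.radians(90))));print(np.round(q,1))
q[6]+=60 if q[6]+60<160 else 0
bot.set_joints(q)
print(bot.current_time_s(),np.round(bot.current_joints(),1),np.array(bot.current_tcp_pos())-D-AX*.16)
T=tool(0,0).T@np.array(bot.current_tool_rot());print("phi",np.degrees(np.arctan2(T[1,0],T[0,0])))
c=cam("wrist");np.save("c1.npy",c,allow_pickle=True)
im=bot.capture("wrist");cv2.imwrite("pics/w1.png",im[...,::-1])
print(proj(c,[D+AX*.026,D+AX*.074,O]))
```

```text
1.6917 [  61.5   -2.2  -12.1  121.1  -39.7   43.8 -105.5]
[ 66.   17.8 -70.  137.9  92.5  15.5  94.7]
5.4583 [ 66.   17.8 -70.  137.9  92.5  15.5 154.7] [ 1.52278653e-05 -1.48067850e-04  1.71193928e-05]
phi 30.034079593550853
[[319.56986649 198.03866484]
 [319.38698335 214.79266275]
 [338.22574223 208.85688965]]
```

View pics/w1.png

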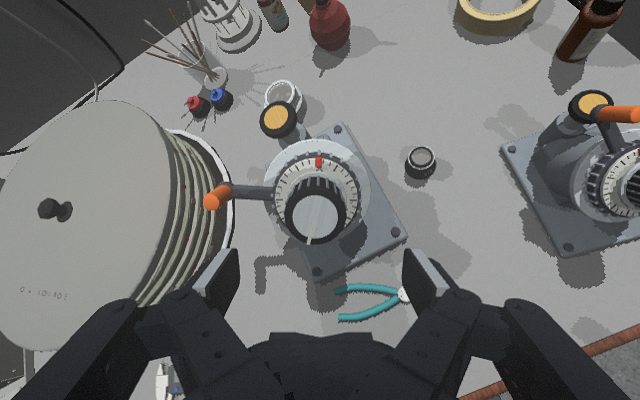

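Run:
```python
from h import *
c=np.load("c1.npy",allow_pickle=True).item()
im=cv2.imread("pics/w1.png");x0,y0,f=195,125,4
A=cv2.resize(im[y0:y0+145,x0:x0+195],None,fx=f,fy=f,interpolation=2)
O=np.array([.572,-.0803,0]);D=O+[0,0,.085]
u,a=frame(0);r=np.cross(-a,u);t=np.linspace(0,2*np.pi,73)
def circ(rad,out,col):
    P=D+a*out+rad*(np.outer(np.cos(t),u)+np.outer(np.sin(t),r))
    p=((proj(c,P)-[x0,y0]+.5)*f).astype(int);cv2.polylines(A,[p],True,col,1)
circ(.040,.026,(0,255,0));circ(.025,.074,(0,0,255));circ(.044,.010,(255,0,0))
B=O+np.array([[-.075,-.065,.012],[.11,-.065,.012],[.11,.065,.012],[-.075,.065,.012]])
cv2.polylines(A,[((proj(c,B)-[x0,y0]+.5)*f).astype(int)],True,(0,255,255),1)
cv2.imwrite("pics/w1c.png",A)
```

```text
(no output)
```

View pics/w1c.png

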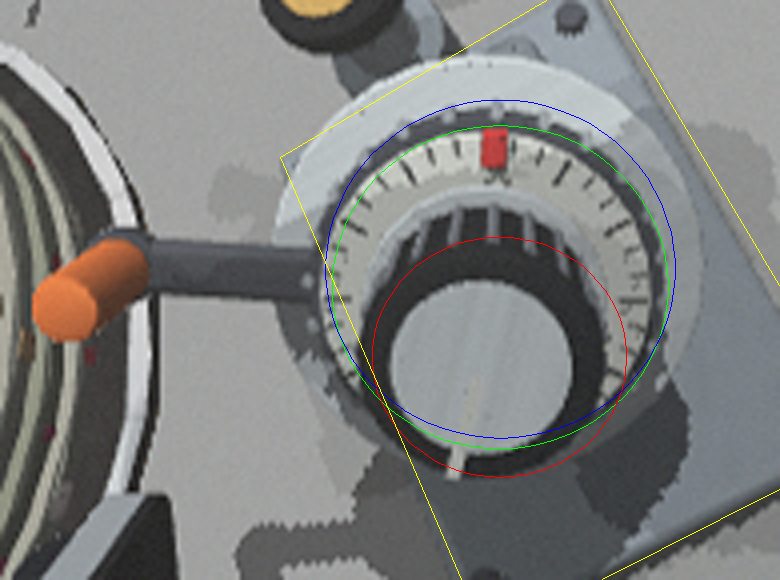

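Run:
```python
from h import *
from scipy.optimize import least_squares
c=np.load("c1.npy",allow_pickle=True).item();ct=cam("top")
W=[((-.0,)),]
def pts(p):
    O=np.array([p[0],p[1],0]);Y=Rz(p[2]);u,a=frame(p[2]);D=O+[0,0,.085]
    B=O+np.array([[.11,-.065,.012],[-.075,-.065,.012],[-.075,.065,.012]])@np.eye(3)
    B=O+(Y@np.array([[.11,-.065,.012],[-.075,-.065,.012],[-.075,.065,.012]]).T).T
    BT=O+(Y@np.array([[.11,.065,.012],[.11,-.065,.012],[-.075,.065,.012],[-.075,-.065,.012]]).T).T
    return np.r_[B,[D+a*.074,D+a*.026]],BT
mw=np.array([[338,122],[408,238],[319,283],[195+482/4-.4,125+361/4-.4],[195+487/4-.4,125+287/4-.4]])
mt=np.array([(319.2,167.5),(358.3,167.5),(319.2,221.3),(358.3,221.3)])
w=np.array([.5,.5,.5,2,2])[:,None]
f=lambda p:np.r_[((proj(c,pts(p)[0])-mw)*w).ravel(),(proj(ct,pts(p)[1])-mt).ravel()]
s=least_squares(f,[.572,-.08,0]);print(s.x,np.degrees(s.x[2]))
print(np.round(proj(c,pts(s.x)[0])-mw,1),np.round(proj(ct,pts(s.x)[1])-mt,1))
s2=least_squares(lambda p:f(p)[:10],[.572,-.08,0]);print("wrist only",s2.x,np.round(f(s2.x)[:10].reshape(-1,2)/w,1))
```

```text
[ 5.74042880e-01 -7.76465788e-02 -1.40699253e-04] -0.008061473363694411
[[ 2.6 -4.7]
 [ 1.8 -3.4]
 [-5.5  0.5]
 [ 0.3 -0.7]
 [-0.1  1.2]] [[-0.2 -0.8]
 [-1.2 -0.4]
 [-0.8 -0.8]
 [-0.9 -0.4]]
wrist only [ 0.57411301 -0.07745572  0.00317491] [[ 2.2 -4.7]
 [ 1.8 -3.6]
 [-5.4  0.6]
 [ 0.2 -0.7]
 [-0.2  1.2]]
```

```bash
cat >> h.py <<'E'
O=np.array([.574,-.0775,0]);D=O+[0,0,.085]
U,A=frame(0);RR=np.cross(-A,U)
def ondial(c,uv,out):
    d=ray(c,uv);t=((D+A*out-c["o"])@A)/(d@A);p=c["o"]+d*t-D
    return p@U,p@RR
def ang(c,uv,out):
    a,b=ondial(c,uv,out);return np.hypot(a,b)*1e3,np.degrees(np.arctan2(b,a))
E
python3 - <<'E'
from h import *
c=np.load("c1.npy",allow_pickle=True).item()
g=lambda x,y:(195+x/4-.4,125+y/4-.4)
print("tab",ang(c,g(494,148),.028)," line",ang(c,g(457,466),.074),ang(c,g(466,430),.074),"ctr",ondial(c,g(482,361),.074),ondial(c,g(487,287),.026))
print("post end",ang(c,g(66,307),.054),"post base",ang(c,g(118,262),.018))
for ph in(15,90,60):
  q=bot.ik(D+A*.062,tool(0,np.radians(ph)));print(q)
print(bot.current_ft_force(),bot.current_joints())
E
```

```text
tab (np.float64(34.918622147272764), np.float64(33.21403686084937))  line (np.float64(23.73257998984274), np.float64(-136.8826820416102)) (np.float64(15.591313037404753), np.float64(-137.13626263288046)) ctr (np.float64(-0.00032871857447315853), np.float64(-0.00036734147378188187)) (np.float64(0.0010716298502808296), np.float64(0.0008109053651033508))
post end (np.float64(89.63601702000254), np.float64(-56.9492663457937)) post base (np.float64(90.45002676720546), np.float64(-56.50058090083898))
[ 46.5032794   31.56432318 -55.32971112 137.43281051 121.51325158
  27.41620164 142.29041733]
[ 55.86949443  41.98746392 -76.3220445  137.34345549 107.83157232
  43.27024806  81.58670933]
[ 53.05699171  37.47493352 -68.63844007 137.36920282 112.0177755
  36.53280075 107.14972827]
[0.85581222 0.27685591 0.0787372 ] [ 65.95803362  17.84216482 -70.02875223 137.93903322  92.50108663
  15.45759634 154.66014231]
```

```bash
cat >> h.py <<'E'
def phi():
    T=tool(0,0).T@np.array(bot.current_tool_rot());return np.degrees(np.arctan2(T[1,0],T[0,0]))
def st(s=""):
    print(s,round(bot.current_time_s(),2),"phi",round(phi(),2),"j",np.round(bot.current_joints(),1),"F",np.round(bot.current_ft_force(),1),"M",np.round(bot.current_ft_torque(),2),"w",round(bot.current_grip_width(),4),"off",np.round((np.array(bot.current_tcp_pos())-D)@np.c_[U,RR,A]*1e3,1))
E
python3 - <<'E'
from h import *
bot.move_linear(D+A*.095,tool(0,np.radians(15)),speed=.1);st("above")
bot.move_linear(D+A*.061,speed=.06);st("down")
bot.move_gripper(.04,30);st("grip")
q=np.array(bot.current_joints());
for i in range(2):
    q[6]-=85.1; bot.set_joints(q); st("turn")
c=cam("wrist");im=bot.capture("wrist");cv2.imwrite("pics/w2.png",im[60:300,170:470][:,:,::-1].repeat(2,0).repeat(2,1))
E
```

```text
above 6.32 phi 15.05 j [ 55.4  30.5 -67.5 137.9 109.1  29.3 153.5] F [ 0.6 -0.5  0.2] M [0.06 0.63 0.01] w 0.0853 off [-0.  -0.1 95.3]
down 7.03 phi 14.99 j [ 52.   36.5 -66.4 137.4 113.5  35.  150.7] F [-0.2  0.4 -0.7] M [-0.03  0.59 -0.01] w 0.0856 off [-0.1 -0.2 61.1]
grip 7.45 phi 14.89 j [ 52.   36.4 -66.6 137.4 113.5  34.9 150.7] F [-4.3  3.   6.3] M [0.47 0.5  0.25] w 0.0496 off [ 0.5 -1.4 61.6]
turn 8.78 phi 99.97 j [ 52.1  36.4 -66.5 137.5 113.4  34.9  65.7] F [-5.5 -3.1 -3.3] M [-0.6   1.11 -0.55] w 0.0491 off [-1.  -0.4 61.7]
turn 10.12 phi -174.98 j [ 52.   36.5 -66.5 137.6 113.4  34.9 -19.4] F [-5.1  3.6 -6.7] M [-0.56  2.32 -0.56] w 0.0493 off [-2.4 -1.8 61.8]
```

View pics/w2.png

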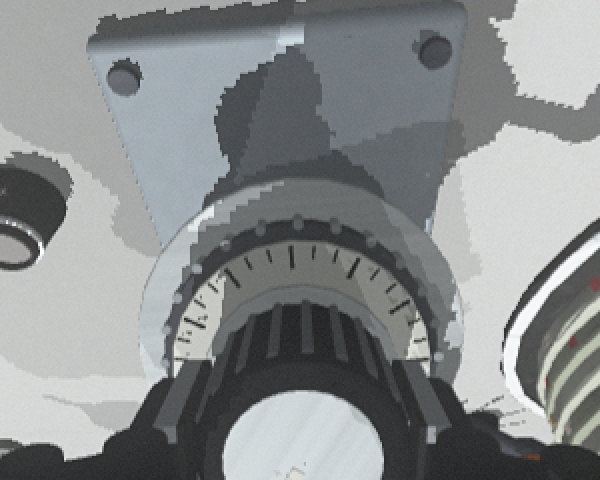

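Run:
```python
from h import *
bot.move_gripper(.085);st("rel")
bot.move_linear(D+A*.12,speed=.1)
q=np.array(bot.current_joints());q[6]+=phi()%360-33;print(q[6]);bot.set_joints(q);st()
c=cam("wrist");np.save("c3.npy",c,allow_pickle=True);im=bot.capture("wrist");cv2.imwrite("pics/w3.png",im[...,::-1])
print(proj(c,[D+A*.074,D+A*.026]))
p=proj(c,[D+A*.04])[0].astype(int);x0,y0=p[0]-65,p[1]-70;print(x0,y0)
cv2.imwrite("pics/w3c.png",cv2.resize(im[y0:y0+120,x0:x0+130,::-1],None,fx=5,fy=5,interpolation=2))
```

```text
rel 10.62 phi -174.92 j [ 52.   36.4 -66.6 137.3 113.5  34.9 -19.5] F [-0.2 -1.1  1.3] M [0.03 0.62 0.02] w 0.0852 off [ 1.  -1.4 61.7]
138.64074808718274
 13.61 phi 33.03 j [ 58.4  25.8 -67.9 138.1 105.5  24.2 138.6] F [-0.7 -0.7 -0.3] M [0.01 0.62 0.05] w 0.085 off [1.000e-01 2.000e-01 1.198e+02]
[[319.31426152 235.63060347]
 [319.69019796 211.79479807]]
254 147
```

View pics/w3c.png

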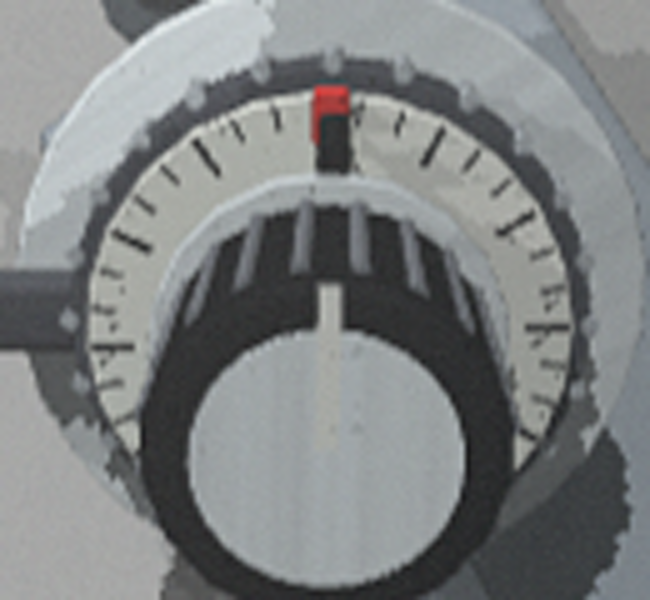

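Run:
```python
from h import *
c=np.load("c3.npy",allow_pickle=True).item()
im=cv2.imread("pics/w3.png").astype(int)
b,g,r=im[...,0],im[...,1],im[...,2]
for y in range(163,183):
  print(y,' '.join(f"{r[y,x]:3d}/{g[y,x]:3d}" for x in range(314,328)))
```

```text
163  73/ 74  72/ 75  70/ 73  67/ 74  68/ 80  67/ 78  67/ 76  65/ 75  67/ 79  72/ 77  71/ 74  74/ 77  77/ 77  77/ 79
164  70/ 72  69/ 73  92/ 85 166/ 73 176/ 76 175/ 77 173/ 77 172/ 75 169/ 73 118/ 74  69/ 75  67/ 72  72/ 71  72/ 72
165 135/140 161/165 160/141 207/ 65 214/ 68 211/ 68 211/ 69 214/ 71 209/ 65 150/ 64 102/105 124/126 119/122  97/100
166 188/191 206/210 173/144 163/ 56 170/ 61 168/ 63 170/ 65 168/ 64 141/ 54 142/ 67 151/150 180/182 159/162 172/175
167 184/189 175/178 143/ 97 158/ 54 163/ 59 165/ 62 165/ 65 158/ 60 128/ 54 137/ 68 149/148 159/163 128/129 188/192
168 168/171 168/172 143/ 97 169/ 60 169/ 64 165/ 61 166/ 61 167/ 63 166/ 62 137/ 61 112/110 103/105  86/ 87 157/160
169 170/173 167/171 148/101 164/ 55 141/ 59 129/ 60 128/ 58 127/ 57 127/ 59 109/ 54  81/ 77  98/ 99 120/123 158/161
170 168/172 169/174 144/ 98 146/ 55  77/ 56  49/ 59  49/ 56  43/ 52  46/ 53  62/ 60 115/113  94/ 96 133/134 156/158
171 168/173 168/172 143/ 98 124/ 54  46/ 53  49/ 53  53/ 55  52/ 55  46/ 48  62/ 64 137/138  73/ 73 141/143 155/155
172 170/174 170/172 145/ 99 123/ 50  44/ 53  55/ 56  54/
[... 519 characters left out ...]
/156
177 170/173 169/173 169/172  96/ 97  45/ 48  52/ 50  49/ 51  51/ 53  49/ 49  49/ 50  83/ 87 160/161 154/157 153/154
178 170/172 170/174 171/175  81/ 81  48/ 49  46/ 50  52/ 51  53/ 51  50/ 50  51/ 50  92/ 96 168/170 161/164 162/165
179 168/172 171/174 168/171  64/ 67  49/ 48  48/ 47  53/ 49  53/ 52  50/ 50  48/ 50 102/103 148/151 173/176 171/174
180 168/171 170/174 165/169  77/ 79  44/ 46  44/ 46  49/ 50  45/ 45  48/ 50  54/ 54 107/107 106/106 172/176 171/173
181 174/177 177/183 177/183 122/125  87/ 88  89/ 91  85/ 89  89/ 91  59/ 60  81/ 85 133/138 125/128 150/152 168/171
182 189/196 191/199 191/197 164/169 149/155 149/153 146/153 148/152 141/145 153/158 181/187 171/178 156/163 173/179
```

```bash
cat >> h.py <<'E'
D=D+U*-.001+RR*-.0015
E
python3 - <<'E'
from h import *
c=np.load("c3.npy",allow_pickle=True).item()
print("ptr",ang(c,(320.5,174.),.030),"tab",ang(c,(319.75,169.5),.028))
q0=np.array(bot.current_joints())
bot.move_linear(D+A*.061,tool(0,np.radians(33)),speed=.08)
bot.move_gripper(.04,30);st("grip")
q=np.array(bot.current_joints());q[6]+=.85;bot.set_joints(q);st("turn")
bot.move_gripper(.085);st("rel")
bot.move_linear(D+A*.12,speed=.1);st()
c=cam("wrist");np.save("c4.npy",c,allow_pickle=True);im=bot.capture("wrist");cv2.imwrite("pics/w4.png",im[...,::-1])
r,g=im[...,0].astype(int),im[...,1].astype(int)
p=proj(c,[D+A*.029+.036*(U*np.cos(.58)+RR*np.sin(.58))])[0].astype(int);print(p)
for y in range(p[1]-9,p[1]+11):
  print(y,' '.join(f"{r[y,x]:3d}/{g[y,x]:3d}" for x in range(p[0]-6,p[0]+7)))
E
```

```text
ptr (np.float64(33.661900711234956), np.float64(35.386089747995776)) tab (np.float64(36.77323236057835), np.float64(34.27822669353033))
grip 14.96 phi 32.96 j [ 51.9  36.6 -66.7 137.6 113.6  35.3 132.3] F [-2.9  0.8  6.2] M [-0.02  0.54 -0.09] w 0.0492 off [ 0.4 -0.1 61.6]
turn 15.21 phi 32.08 j [ 51.9  36.5 -66.7 137.6 113.6  35.3 133.2] F [0.3 1.1 0.1] M [-0.06  0.68  0.1 ] w 0.0488 off [ 0.4 -0.1 61.7]
rel 15.66 phi 32.11 j [ 51.9  36.5 -66.7 137.6 113.6  35.3 133.2] F [ 0.2 -0.1  0.6] M [-0.01  0.56  0.01] w 0.0853 off [ 0.4 -0.1 61.6]
 16.39 phi 32.12 j [ 58.1  25.9 -68.2 138.3 105.6  24.8 139. ] F [ 0.1 -0.1 -0.8] M [0.04 0.61 0.02] w 0.0849 off [1.000e-01 3.000e-01 1.199e+02]
[320 168]
159  80/ 83  81/ 82  79/ 81  76/ 77  76/ 79  77/ 80  98/101 119/123 112/116  91/ 94  76/ 78  80/ 84  79/ 85
160  76/ 78  75/ 79  77/ 78  74/ 76  74/ 76  76/ 79  75/ 77  80/ 84  78/ 81  69/ 75  72/ 78  74/ 77  75/ 79
161  72/ 75  72/ 75  72/ 75  71/ 74  69/ 75  68/ 76  65/ 76  66/ 75  65/ 76  65/ 76  72/ 78  74/ 79  74/ 78
162  72/ 73  70/ 72  65/ 69  71/ 70 117/ 73 176/ 75 174/ 77 170/ 73 169/ 7
[... 1061 characters left out ...]
/ 53  53/ 53  58/ 57  47/ 48  66/ 60 138/124 168/171
173 170/175 171/174 173/175 159/152  60/ 46  50/ 53  47/ 48  53/ 55  53/ 55  51/ 51  66/ 59 130/123 175/180
174 171/172 170/173 171/173 172/176  60/ 59  50/ 50  50/ 50  55/ 56  53/ 54  48/ 50  58/ 51  95/ 95 167/171
175 171/175 170/173 173/175 170/173  67/ 67  48/ 52  48/ 49  50/ 51  52/ 50  48/ 49  57/ 58 103/104 159/163
176 170/172 171/174 173/174 171/173  56/ 56  48/ 48  56/ 59  51/ 51  50/ 51  48/ 50  57/ 57  96/ 98 138/139
177 170/172 169/173 172/175 170/173  43/ 44  49/ 49  48/ 47  50/ 49  49/ 47  47/ 48  54/ 54 100/100 115/116
178 170/172 169/173 171/174 168/169  35/ 36  44/ 44  47/ 47  46/ 45  47/ 50  44/ 43  56/ 57 106/108 110/112
```

```bash
cat >> h.py <<'E'
def lev(th,out,rad=.09):
    a=np.radians(th);return D+rad*(np.cos(a)*U+np.sin(a)*RR)+A*out, tool(0,a+np.pi)
def ft(th):
    a=np.radians(th);t=-np.sin(a)*U+np.cos(a)*RR;e=np.cos(a)*U+np.sin(a)*RR
    F=np.array(bot.current_ft_force());return np.round([F@t,F@e,F@A],1)
E
python3 - <<'E'
from h import *
for th in(-57,-30,0,10): print(th,bot.ik(*lev(th,.047)))
bot.move_ptp(*lev(-57,.13));st()
bot.move_gripper(.036,60)
c=cam("wrist");im=bot.capture("wrist")
print(proj(c,[lev(-57,.054)[0],lev(-57,.018)[0]]))
cv2.imwrite("pics/w5.png",im[...,::-1])
E
```

```text
-57 [ 43.98724612  43.37424509 -77.62499074 131.00794105 100.59226287
  50.3728794   48.44853537]
-30 [ 48.10640859  42.36211655 -76.83946826 126.57121387  96.58049943
  46.09683624  30.60949463]
0 [ 53.78357058  42.77844224 -76.96290306 124.02032476  93.92932221
  42.95796509   9.0733148 ]
10 [ 55.86912817  43.37263557 -77.43848033 123.80789331  93.69539632
  42.49071611   1.19851269]
 17.74 phi 122.93 j [ 51.2  27.3 -77.9 132.   87.2  35.9  56.6] F [ 0.4 -0.4  0.3] M [ 0.02  0.61 -0.03] w 0.0849 off [ 48.7 -75.3 129.7]
[[320.44254842 219.99989612]
 [320.45603409 205.58692519]]
```

View pics/w5.png

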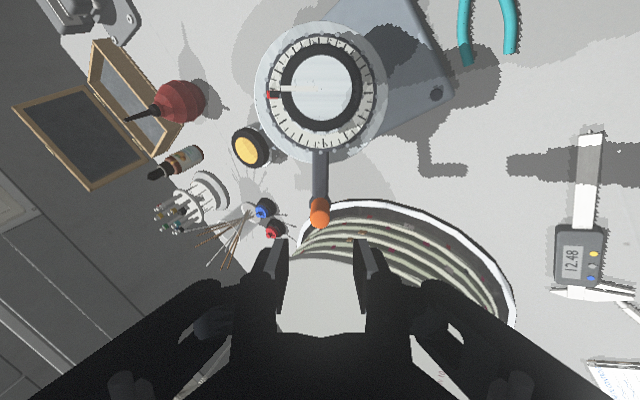

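Run:
```python
from h import *
F0=ft(-57)
bot.move_linear(lev(-57,.08)[0],speed=.1);print(ft(-57))
bot.move_linear(lev(-57,.047)[0],speed=.06);print("down",ft(-57));st()
th=-57
while th<-32:
    th+=2.5;bot.move_linear(*lev(th,.047),speed=.05);f=ft(th);print(round(bot.current_time_s(),1),th,f)
    if f[0]<-9: break
st()
```

```text
[-0.3  0.5 -0.6]
down [-0.7  0.2 -0.4]
 19.68 phi 122.99 j [ 41.7  39.1 -70.8 131.  102.1  43.7  46.2] F [-0.2  0.5 -0.6] M [-0.04  0.61 -0.02] w 0.0362 off [ 48.9 -75.8  46.9]
19.9 -54.5 [-0.   0.6 -0.1]
20.2 -52.0 [-0.4  0.1 -0.4]
20.4 -49.5 [-1.6 -0.2 -0.5]
20.7 -47.0 [-4.8  0.8  0.5]
20.9 -44.5 [-4.5 -0.3  0.8]
21.2 -42.0 [-3.8 -0.5  1. ]
21.4 -39.5 [-3.3  0.7  0.5]
21.7 -37.0 [-2.6  0.2  1.2]
21.9 -34.5 [-3.5  1.2  2.7]
22.2 -32.0 [-3.4  0.2  1.3]
 22.18 phi 147.89 j [ 46.5  40.  -73.  126.8  97.2  42.6  31.1] F [-2.   3.   0.1] M [0.66 0.94 0.4 ] w 0.0361 off [ 76.5 -47.8  47. ]
```

Run:
```python
from h import *
th=-32.;nip=None
def avg(th,n=4):
    v=[]
    for _ in range(n): bot.hold(.05);v.append(ft(th))
    return np.round(np.mean(v,0),1)
while th<14 and bot.current_time_s()<55:
    th+=1.2 if nip is None else .5
    bot.move_linear(*lev(th,.047),speed=.04)
    f=ft(th) if nip is None else avg(th)
    if nip is None and f[0]<-5.8:
        f=avg(th)
        if f[0]<-5.8: nip=th
    print(round(bot.current_time_s(),1),round(th,1),f)
    if nip is not None and f[0]<-14.2: break
bot.hold(.5);print(avg(th,6));st()
```

```text
22.4 -30.8 [-3.9  0.9  1.6]
22.7 -29.6 [-3.7  0.4  1.3]
22.9 -28.4 [-4.   1.2  1.8]
23.2 -27.2 [-4.9  1.7  2. ]
23.4 -26.0 [-4.9  0.9  1.4]
23.7 -24.8 [-4.7  0.6  1.3]
23.9 -23.6 [-3.8  1.   0.8]
24.2 -22.4 [-3.9  1.1  1.1]
24.4 -21.2 [-3.7  1.5  1.8]
24.7 -20.0 [-3.8  1.7  1.7]
24.9 -18.8 [-5.2  2.   1.7]
25.2 -17.6 [-4.4  0.3  1.1]
25.4 -16.4 [-4.4  1.5  1.2]
25.7 -15.2 [-4.6  1.6  1.8]
25.9 -14.0 [-4.3  1.8  2. ]
26.2 -12.8 [-4.   1.1  1.2]
26.4 -11.6 [-4.   1.5  1.2]
26.7 -10.4 [-4.4  0.7  2.6]
26.9 -9.2 [-4.1  1.4  1.9]
27.2 -8.0 [-5.3  1.2  1.5]
27.4 -6.8 [-4.8  0.7  2. ]
27.7 -5.6 [-4.1  1.3  1.7]
27.9 -4.4 [-4.9  0.7  1.8]
28.4 -3.2 [-5.8  0.4  1.1]
28.8 -2.0 [-7.8 -0.1  1.5]
29.3 -1.5 [-8.5 -0.4  1.4]
29.7 -1.0 [-9.6 -0.6  1.2]
30.2 -0.5 [-9.8 -0.9  1.2]
30.6 -0.0 [-10.5  -1.2   0.9]
31.1 0.5 [-11.2  -1.2   0.8]
31.5 1.0 [-11.1  -1.6   0.5]
32.0 1.5 [-12.   -1.8   0.8]
32.4 2.0 [-12.3  -1.9   0.6]
32.9 2.5 [-12.9  -2.4   0.8]
33.3 3.0 [-13.6  -2.6   0.3]
33.8 3.5 [-14.1  -3.2   0. ]
34.2 4.0 [-15.   -3.    0.3]
[-15.   -2.7   0.5]
 35.02 phi -176.23 j [ 53.9  41.8 -75.4 124.1  93.7  40.6   5.7] F [-1.5 15.4 -0.2] M [2.61 1.02 1.87] w 0.0362 off [88.9  1.4 47.4]
```

Run:
```python
from h import *
bot.move_linear(*lev(4.5,.047),speed=.04);bot.hold(.4);print(ft(4.5),ft(4.5))
for th in(0,-3,-6): bot.move_linear(*lev(th,.047),speed=.03);bot.hold(.05);print(th,ft(th))
bot.move_linear(lev(-6,.12)[0],speed=.1);print(ft(-6))
bot.move_gripper(.085)
q=np.array(bot.ik(D+A*.12,tool(0,np.radians(90))));q[6]+=58;print(q);bot.set_joints(q);st()
c=cam("wrist");im=bot.capture("wrist");cv2.imwrite("pics/w6.png",im[...,::-1])
p=proj(c,[D+A*.04])[0].astype(int);x0,y0=p[0]-80,p[1]-110;print(x0,y0)
cv2.imwrite("pics/w6c.png",cv2.resize(im[y0:y0+140,x0:x0+160,::-1],None,fx=4,fy=4,interpolation=2))
r,g=im[...,0].astype(int),im[...,1].astype(int)
p=proj(c,[D+A*.029+.036*(U*np.cos(.58)+RR*np.sin(.58))])[0].astype(int);print(p)
for y in range(p[1]-6,p[1]+11):
  print(y,' '.join(f"{r[y,x]:3d}/{g[y,x]:3d}" for x in range(p[0]-6,p[0]+7)))
```

```text
[-15.  -4.   1.] [-15.  -4.   1.]
0 [-7.4 -0.7  0.9]
-3 [-2.   1.2  0.2]
-6 [-0.  -0.7 -0.3]
[0.7 0.3 0.4]
[ 62.37317722  31.07221657 -78.19251883 138.24506342 100.11021215
  32.76466892 144.18305822]
 40.08 phi 32.06 j [ 62.4  31.1 -78.2 138.2 100.1  32.8 144.1] F [ 0.8 -0.5 -0.7] M [-0.02  0.59  0.06] w 0.085 off [  0.2  -0.  120. ]
239 107
[320 168]
162  64/ 66  66/ 66  66/ 69  77/ 79  92/ 80 156/ 69 158/ 70 156/ 69 157/ 69 155/ 67 157/ 68 148/ 72  62/ 71
163 120/122 150/153 149/154 156/157 127/ 97 183/ 58 187/ 65 187/ 66 184/ 63 187/ 66 193/ 64 176/ 69 118/119
164 170/173 188/189 186/190 182/185 136/ 99 147/ 55 150/ 59 148/ 59 147/ 59 146/ 59 135/ 56 128/ 66 156/156
165 167/170 157/158 159/162 153/156 133/ 91 148/ 53 152/ 56 151/ 60 151/ 57 149/ 60 117/ 52 133/ 65 140/139
166 151/155 154/157 156/159 156/158 136/ 93 146/ 50 140/ 58 141/ 62 138/ 56 139/ 59 139/ 56 137/ 63 110/107
167 154/156 156/159 157/158 157/159 134/ 94 119/ 53  96/ 58  94/ 55  96/ 55  98/ 60  93/ 53 121/ 54  79/ 77
168 154/157 159/161 152/156 156/157 114/ 79  57/ 52  48/ 54  53/ 57  51/ 56  49/ 55  53/ 53 100/ 
[... 390 characters left out ...]
/ 52  52/ 54  48/ 51  52/ 55  48/ 48  82/ 65 162/166
173 154/154 155/157 158/161 154/156 116/107  45/ 46  51/ 52  52/ 51  51/ 52  50/ 52  49/ 49  86/ 75 161/164
174 162/164 156/157 157/159 155/159 118/119  44/ 45  50/ 52  53/ 54  48/ 50  49/ 50  46/ 47  86/ 83 165/165
175 170/174 163/164 155/158 154/159 117/118  45/ 47  48/ 48  50/ 52  50/ 52  50/ 50  42/ 50  85/ 85 136/138
176 174/177 171/176 163/165 154/156 121/122  44/ 44  51/ 50  51/ 51  51/ 50  52/ 52  54/ 56  86/ 86 107/109
177 171/174 169/171 174/177 160/164 125/126  40/ 40  50/ 52  53/ 53  50/ 50  51/ 51  56/ 55  90/ 92 109/111
178 172/174 170/172 173/175 170/174 112/113  43/ 42  41/ 39  43/ 44  44/ 45  42/ 42  44/ 45  85/ 89 102/104
```

View pics/w6c.png

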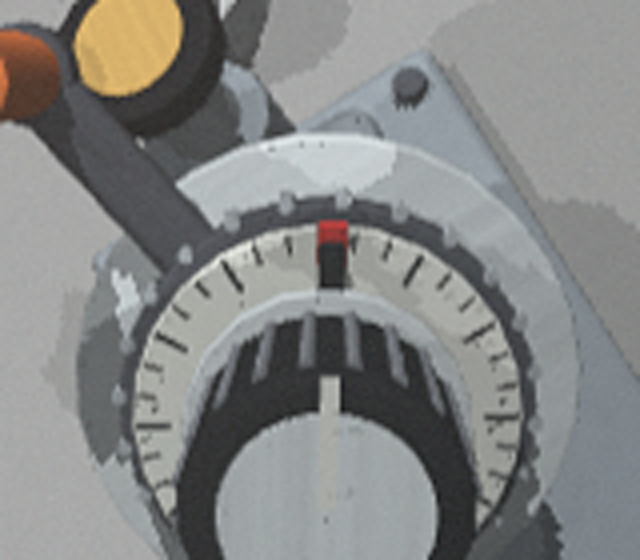

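Run:
```python
from h import *
bot.move_linear(D+A*.15,speed=.1)
c=cam("wrist")
im=bot.capture("top")[...,::-1].astype(int);a=cv2.imread("pics/t.png").astype(int)
d=np.abs(im-a).max(2)
for n,(x0,y0,x1,y1) in dict(loupe=(366,193,382,208),pliers=(322,222,360,246),caliper=(215,220,298,248),pad=(184,219,212,255),bottle=(433,181,450,200)).items(): print(n,(d[y0:y1,x0:x1]>40).mean().round(3))
st();bot.hand_in();print(bot.current_time_s())
```

```text
loupe 0.0
pliers 0.827
caliper 0.006
pad 0.0
bottle 0.0
 40.63 phi 32.03 j [ 67.3  24.5 -78.7 138.1  93.8  25.4 150. ] F [-0.2 -0.9  0.3] M [ 0.02  0.6  -0.03] w 0.0853 off [1.000e-01 5.000e-01 1.498e+02]
the job is handed in; nothing more can be done
the job is handed in; nothing more can be done
```

The job is handed in at about 40.6 s of the 72 s allowed. The knob is set at the red tab and the lock lever is tightened to about 15 N.

- **Knob:** I gripped it and turned it clockwise about 170°. A close view showed it roughly 0.9° too far, so I turned it back 0.85°. A picture after the locking shows the pointer centred on the tab to about 0.1 pixel, roughly 0.2°, so the locking did not move it.
- **Lever:** I pushed it clockwise with one finger against a steady 4–5 N. The force began to climb near straight up the slope, and I leaned on it until the wrist sensor read 15.0 N. The highest reading was about 15.5 N in all, including some sideways force. Then I backed off and withdrew. I did not measure the lever's wind-up angle directly; the force is the evidence that it is tight. The command travelled further than the stated spring figures alone predict, which I put down to give in the arm and fingers.
- **Surroundings:** comparing the top picture with the one from the start shows no change at the loupe, pad and bottle. The caliper area differs by 0.6 % of its pixels. The pliers region differed heavily (83 % of pixels). I think that is because the arm was in front of it in the later picture, but I did not look at that picture, so this check is inconclusive. All force readings are accounted for by the knob and lever, which gives no sign of contact with the pliers.

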